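Twist the spice grinder's bayonet lid to its run mark and hold it there

ROBOT

A 6-joint arm with a two-finger parallel gripper is mounted at the origin on the work surface. World frame = base frame: x ahead of the robot, y to its left, z up, the work surface at z = 0. Lengths are in mm, angles in degrees, forces in N, time in s.
With the tool pointing down it reaches from about 300 to 850 mm from the base axis. Payload 4.2 kg.
Tool frame: the origin (TCP) lies midway between the tips of the shut fingers; the grasp point (between the pads) lies 19 mm behind it; z points along the fingers, y is the line along which they close (so a half turn about z gives the same grasp; the last joint's range is limited). The gripper opens to 91 mm and grips with 3 to 60 N. Pads are 32 mm wide; open, the fingers measure 118 mm over their backs; the gripper's body (76 mm by 178 mm) begins 60 mm behind the grasp point.
Start: joints at [69.442, 18.312, 89.639, -0, 72.044, -1.146], TCP at [191.109, 542.333, 175.776] pointing down, gripper open.
Joint ranges: [-177.97, 177.97], [-48.28, 115.42], [12.27, 149.76], [-77.06, 257.06], [2.81, 150.46], [-146.56, 146.56]. Speed limits (degrees/s): [147.25, 147.25, 180, 180, 180, 180].

INTERFACE

Orientations are given as [roll, pitch, yaw] about the fixed x, y, z axes, in that order (R = Rz(yaw) Ry(pitch) Rx(roll)).
In Python, from workcell import env gives the robot as it stands.
- The arm moves only by the shell command python3 -m jog 'ROWS' [FORCE]. ROWS is a JSON object of lists of equal length, an entry for each row: "jaw": the finger opening in mm, from 0 to 91.2; "slide": the shift along the tool's x, y, z in units of 30 mm (1.0 is 30 mm), a list of three; "spin": the turn about the tool's z in units of 8 degrees (1.0 is 8 degrees). In form: {"jaw": [jaw, ...], "slide": [[dx, dy, dz], ...], "spin": [spin, ...]}. A call has 1 to 10 rows; each row shifts and turns the commanded pose from where the row before left it, along the tool's axes as they then stand; what a row does not reach is not made up. A row lasts 1/10 s, in which the tool goes at most 50 mm and 8.59 degrees, less where a joint would pass 70% of its speed; a pose out of reach is approached as far as the arm can. A call is refused whole if a number of a shift passes 1 or a number of a turn 1, either way. A call with a gripper value outside its range is refused whole. The fingers move at their own pace and stop on an object; FORCE is the grip in N (left out, the last holds). Time passes only in rows, so rows that do not move let the fingers close. It gives the time, the measured TCP pose, the force, the opening and the grip force at its end, in the units of the state.
- env.state(): the state, without advancing time (a new reading comes with each control period).
- env.grab_frame(name): name is "scene" or "top" or "wrist"; returns the picture (384x512x3 uint8, red, green, blue); there is no depth.
- env.camera_model(name): a dict with "fx", "fy", "cx", "cy" (pixels), "camera_from_world" (4x4, takes a point from world to camera coordinates). Camera axes: x right, y up, looking along -z (the intrinsics and any distortion apply to the point x, -y, -z); pixel columns grow to the right and rows downward; lengths in mm; the calibration is good to about 2 mm. A picture is of the moment at which its call begins: read the wrist's pose just before it. camera_model takes no time and is no camera call; for the wrist camera it gives the pose at the moment of the call.
- env.job_done(): hands the job in; it is judged then, once.
The state is a dict: "time_s": time; "qpos": joint angles; "qvel": joint speeds; "effort": joint torques, N m; "ee_pos": TCP position; "ee_rot": TCP orientation; "force": force on the tool from outside, world axes, zero at the start; "torque": the same for the moment, N m; "gripper_width": finger opening in mm; "gripper_force": force on a finger pad.
Only numpy, scipy, OpenCV 4.12 (cv2) and the standard library are available. Lean on these libraries where they do the work, as an engineer would, in place of code of your own. Each camera call takes 0.05 s, during which the arm holds its last target. There are 200 camera calls.

TASK

Fit the loose bar-handled lid into the mouth of the spice grinder, its two tabs going down through the two notches until its flange lies on the rim, then twist it clockwise (seen from above) against its spring to the run rib, halfway to the lock. It springs back if let go, so finish while still gripping it there; never turn it on as far as the lock, and leave the other kitchenware where it is.

Things in the scene. Friction and masses are not known exactly. Their poses are not given: they have to be found in the camera images.
- lid: Grinder's bayonet lid, about 0.16 kg, standing on the board. Origin: centre of its underside, z up. White plug 56 mm across (foot chamfered to 49), z 0-22 mm; steel flange 86 mm across, z 22-30; black grip bar on top, 56 mm along x, 20 thick along y, z 30-58. Under the flange two tabs on the +x and -x sides, below the bar's ends: 12 mm wide, z 8-14, reaching 38 mm from the axis.
- lid_rim (a point): Centre of the underside of the lid's flange, 22 mm above lid's origin. Meets grinder_mouth when the lid is seated. A half turn about z gives the same lid. Small black ridges on the flange continue the bar's line outwards over the tabs.
- grinder: Spice grinder, fixed, 130 mm high: white base 124 mm across, steel cup 106 mm across, open on top. Origin: centre of its underside, z up. Its flat rim, 6 mm thick, leaves a mouth 61 mm across with two notches 18 mm wide on the +x and -x sides, reaching 41.5 mm from the axis. Black ribs on the rim's outer edge: a single broad one 45 deg clockwise of each notch is run, a thin pair at 90 deg is lock.
- grinder_mouth (a point): Centre of the mouth, level with the rim's top, 130 mm above the worktop. The lid drops 22 mm in when its x (bar, tabs) lies along the grinder's x, either way round, within about 0.08 rad and 2 mm; its flange then lies on the rim and the tabs can turn beneath it. The bar pointing at the broad ribs is run.
- run_ring (a joint): Sprung ring under the rim that the lid's tabs push round: rad, 0 at rest, growing clockwise from above. Run at 0.75; the lock takes hold from 1.2, stop at 1.5. The tabs have up to 0.1 rad of play, so it trails the lid's turn by up to 0.1 (bar 0.8 to 0.85 rad past the notches is run). The spring pushes back with 0.015 N m plus 0.15 N m per rad and turns a released lid back.
- board: Square teak rolling board, 220 x 220 x 22 mm, fixed. Origin: centre of its underside.
- brush: Pastry brush with wooden handle and red silicone head, 200 mm long along x, up to 14 mm high, lying on the board beside the lid; leave it. Origin: underside, near its middle.
- turner: Flat steel tava turner, 280 mm long, 64 mm wide blade, 6 mm high, on the worktop; leave it. Origin: underside near the middle.
- plates: Stack of two enamel plates 184 mm across, 22 mm high; leave it. Origin: centre of the underside.
- jar_cover: Plain round steel jar cover 90 mm across with a small round knob, 35 mm high, no tabs and no bar; not the grinder's lid, leave it. Origin: centre of the underside.
- tiffin: Steel tiffin carrier with three tiers and a clip handle, 122 mm across, 228 mm high; leave it. Origin: centre of the underside.
- tumbler: Steel tumbler 72 mm across, 100 mm high; leave it. Origin: centre of the underside.
Things that resemble listed ones, but are neither listed nor needed, are in the scene too. What is shaped like the grinder but purple is not meant. What is shaped like the lid but blue is not meant.

How it is judged:
By the outcome, as a careful person would: the job done as asked, in the order asked, and still so for the second after the job is handed in, while the arm keeps its last pose, push and grip.
It also fails if it takes over 35 s, if anything falls off the work surface, if the arm or the gripper's body presses on something with over 40 N, if the wrist force passes 120 N, or if a joint passes its speed limit or range.

## Working session

There is one attempt and no reset: what is moved stays moved. The work goes in short steps, Python scripts to look and compute and a shell command to move; the robot and the scene stay as the last step left them, time stands still between calls to the robot, and variables do not carry over. Pictures are saved under pics/ and viewed, at most 10 in all, crops included, and the job is handed in when it is done.

```bash
mkdir -p pics; ls; python3 - <<'E'
from workcell import env
import cv2,numpy as np
for n in ["top","scene"]:
    f=env.grab_frame(n); cv2.imwrite(f"pics/{n}0.png",cv2.resize(f[:,:,::-1],(800,600),interpolation=cv2.INTER_CUBIC))
    cv2.imwrite(f"pics/raw_{n}.png",f[:,:,::-1])
    print(n,env.camera_model(n))
print(env.state())
E
```

```text
pics
top {'fx': 418.08973701229297, 'fy': 418.08973701229297, 'cx': 258.9927061554241, 'cy': 191.6483113611937, 'camera_from_world': array([[-3.89116641e-03, -9.99986286e-01, -3.50534146e-03,
         8.01046773e+01],
       [ 9.87204057e-01, -4.40019174e-03,  1.59401340e-01,
        -5.26130746e+02],
       [-1.59414578e-01, -2.84023017e-03,  9.87207640e-01,
        -1.58216006e+03],
       [ 0.00000000e+00,  0.00000000e+00,  0.00000000e+00,
         1.00000000e+00]])}
scene {'fx': 430.58204182247323, 'fy': 430.58204182247323, 'cx': 256.9243034157826, 'cy': 189.88161478587995, 'camera_from_world': array([[ 6.42620759e-01,  7.66166366e-01,  5.25930722e-03,
        -4.00131346e+02],
       [-6.42812676e-01,  5.35397359e-01,  5.47851742e-01,
         2.40242641e+02],
       [ 4.16929759e-01, -3.55441652e-01,  8.36558909e-01,
        -1.98964236e+03],
       [ 0.00000000e+00,  0.00000000e+00,  0.00000000e+00,
         1.00000000e+00]])}
{'time_s': 0.1, 'qpos': array([ 6.94437785e+01,  1.83468198e+01,  8.96994076e+01, -2.98701839e-03,
        7.20439562e+01, -1.14507947e+00]), 'qvel': array([ 0.07159477, -0.12282176, -0.22022397,  0.09503611, -0.0811455 ,
        0.03379931]), 'effort': array([ 4.72710690e-05, -4.13325870e+01, -2.32507986e+01,  7.30614876e-02,
        4.22227965e-02, -3.33612604e-05]), 'ee_pos': array([190.92645637, 541.83139301, 175.01607316]), 'ee_rot': array([-1.79909778e+02,  1.03727649e-03,  1.60589782e+02]), 'force': array([-0.01086711, -0.17981169, -0.03102331]), 'torque': array([ 0.00800248, -0.00574138, -0.01033591]), 'gripper_force': 0.0, 'gripper_width': 91.13084732857882}
```

View pics/top0.png

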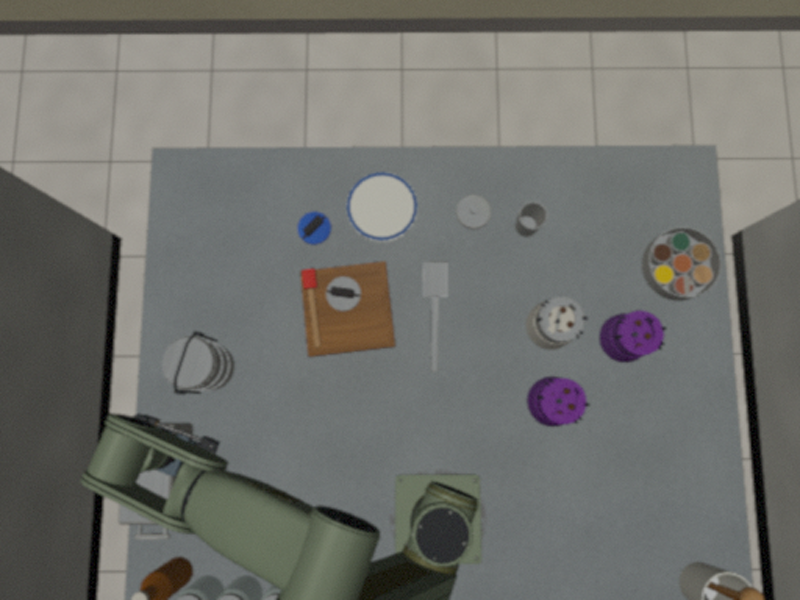

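View pics/scene0.png

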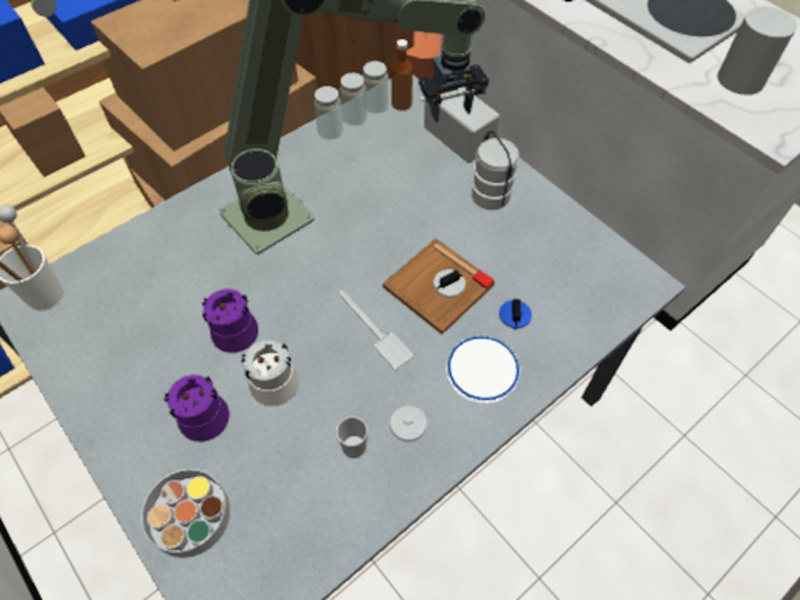

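Lid-like: white/steel lid with bar at top (343,293), blue one (314,228), round-knobbed jar cover (473,211). Grinder-like: white/steel one (560,320), purple ones (557,401) and (632,335). I choose the steel lid on the board and the white/steel grinder. Next, a close crop to check.

```bash
python3 - <<'E'
import cv2,numpy as np
t=cv2.imread("pics/raw_top.png");s=cv2.imread("pics/raw_scene.png")
def c(im,u,v,r=20,w=390,h=290):
    # crop width 2r*w/h
    a=int(r*w/h); p=im[v-r:v+r,u-a:u+a]; print((u-a,v-r),p.shape)
    return cv2.resize(p,(w,h),interpolation=cv2.INTER_CUBIC)
cv2.imwrite("pics/c0.png",np.vstack([np.hstack([c(t,220,187),c(t,357,206,25)]),np.hstack([c(s,288,181),c(s,172,230,25)])]))
E
```

```text
(194, 167) (40, 52, 3)
(324, 181) (50, 66, 3)
(262, 161) (40, 52, 3)
(139, 205) (50, 66, 3)
```

View pics/c0.png

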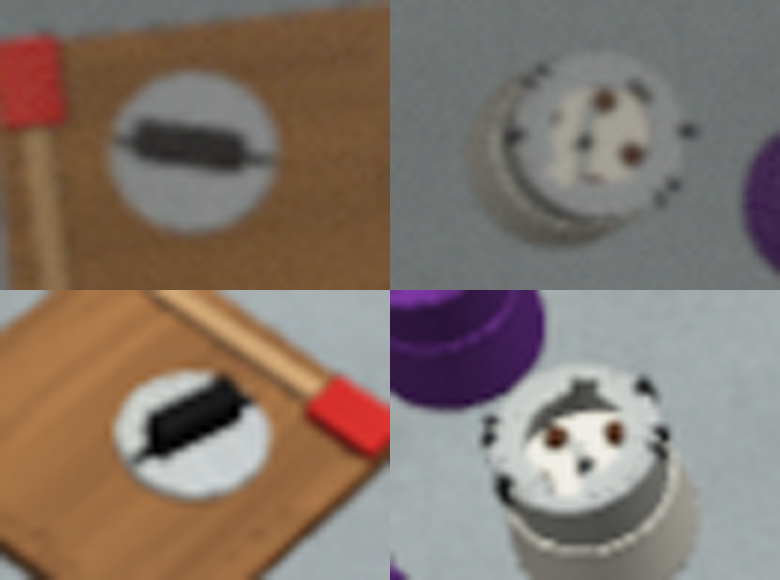

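The lid and grinder match their descriptions: bar with end ridges, and white grinder with notches upper-right/lower-left, broad ribs at left/right in the top view. Now to compute positions.

```bash
cat > h.py <<'E'
import numpy as np
from workcell import env
def w(m,u,v,z):
    T=m["camera_from_world"];R=T[:3,:3];t=T[:3,3]
    d=R.T@np.array([(u-m["cx"])/m["fx"],-(v-m["cy"])/m["fy"],-1.]);c=-R.T@t
    return c+d*(z-c[2])/d[2]
def px(m,p):
    q=m["camera_from_world"]@np.append(p,1); return np.array([m["cx"]+m["fx"]*q[0]/-q[2],m["cy"]+m["fy"]*q[1]/q[2]])
def ang(a,b): d=b-a; return np.degrees(np.arctan2(d[1],d[0]))
E
python3 - <<'E'
from h import *
np.set_printoptions(precision=1,suppress=True)
T=env.camera_model("top");S=env.camera_model("scene")
L=lambda x,y:(194+x/7.5-.5,167+y/7.25-.5)
G=lambda x,y:(324+(x-390)/5.909-.5,181+y/5.8-.5)
LS=lambda x,y:(262+x/7.5-.5,161+(y-290)/7.25-.5)
GS=lambda x,y:(139+(x-390)/5.909-.5,205+(y-290)/5.8-.5)
print("lid top",w(T,*L(193,152),52),"scene",w(S,*LS(192,435),52))
print("wid",w(T,*L(278,152),52)-w(T,*L(108,152),52))
print("ang",ang(w(T,*L(117,140),52),w(T,*L(270,158),52)),"scene",ang(w(S,*LS(132,461),52),w(S,*LS(252,401),52)))
print("gr top",w(T,*G(601,135),130),"scene",w(S,*GS(575,438),130))
a,b=w(T,*G(515,135),130),w(T,*G(689,130),130);print("broad",a,b,(a+b)/2,ang(a,b))
a,b=w(T,*G(537,75),130),w(T,*G(668,192),130);print("thin",a,b,(a+b)/2,ang(a,b))
a,b=w(S,*GS(505,490),130),w(S,*GS(645,386),130);print("S rib",a,b,(a+b)/2,ang(a,b))
a,b=w(S,*GS(490,432),130),w(S,*GS(660,440),130);print("S rib2",a,b,(a+b)/2,ang(a,b))
E
```

```text
lid top [542.  231.7  52. ] scene [546.8 227.8  52. ]
wid [ -0.4 -87.7   0. ]
ang -97.28207716124564 scene 81.65878237369684
gr top [ 465.8 -288.2  130. ] scene [ 471.2 -291.3  130. ]
broad [ 466.  -235.1  130. ] [ 468.7 -342.7  130. ] [ 467.4 -288.9  130. ] -88.55913602809296
thin [ 504.2 -250.2  130. ] [ 429.6 -328.   130. ] [ 466.9 -289.1  130. ] -133.81972746455781
S rib [ 474.3 -344.6  130. ] [ 467.9 -236.5  130. ] [ 471.1 -290.6  130. ] 93.40746217176421
S rib2 [ 433.7 -329.5  130. ] [ 506.1 -251.6  130. ] [ 469.9 -290.5  130. ] 47.09275323576462
```

```bash
python3 -m jog '{"jaw":[50,50,50,50,50,50,50,50],"slide":[[-0.5,-0.9,0],[-0.5,-0.9,0],[-0.5,-0.9,0],[-0.5,-0.9,0],[-0.5,-0.9,0],[-0.5,-0.9,0],[-0.5,-0.9,0],[-0.5,-0.9,0]],"spin":[0,0,0,0,0,0,0,0]}' 25
python3 -m jog '{"jaw":[50,50,50,50,50,50,50,50,50,50],"slide":[[0,0,0],[0,0,0],[0,0,0],[0,0,0],[0,0,0],[0,0,0],[0,0,0],[0,0,0],[0,0,0],[0,0,0]],"spin":[1,1,1,1,1,1,1,1,0.9,0.86]}'
```

```text
time_s: 0.9
ee_pos: [232.3, 297.2, 175.5]
ee_rot: [-180.0, -0.0, 160.6]
force: [0.8, 0.4, 0.1]
gripper_width: 49.7
gripper_force: 0.0
time_s: 1.9
ee_pos: [232.2, 298.4, 175.4]
ee_rot: [-180.0, 0.0, 82.2]
force: [0.2, -0.7, 0.0]
gripper_width: 49.8
gripper_force: 0.0
```

```bash
python3 -m jog '{"jaw":[50,50,50,50,50,50,50,50,50,50],"slide":[[-0.12,0.95,0],[-0.12,0.95,0],[-0.12,0.95,0],[-0.12,0.95,0],[-0.12,0.95,0],[-0.12,0.95,0],[-0.12,0.95,0],[-0.12,0.95,0],[-0.12,0.95,0],[0,0,0]],"spin":[0,0,0,0,0,0,0,0,0,0]}'
python3 - <<'E'
from h import *
import cv2
m=env.camera_model("wrist");f=env.grab_frame("wrist");print(m,px(m,[544,230,52]),env.state()["ee_pos"])
cv2.imwrite("pics/raw_w1.png",f[:,:,::-1]);cv2.imwrite("pics/w1.png",cv2.resize(f[:,:,::-1],(800,600),interpolation=cv2.INTER_CUBIC))
E
```

```text
time_s: 2.9
ee_pos: [485.4, 232.3, 175.0]
ee_rot: [180.0, 0.0, 82.4]
force: [-0.2, 0.9, -0.1]
gripper_width: 49.6
gripper_force: 0.0
{'fx': 275.91615831054895, 'fy': 275.91615831054895, 'cx': 257.0432055351396, 'cy': 191.80627663531598, 'camera_from_world': array([[ 9.91025102e-01, -1.33673657e-01,  7.75415628e-04,
        -4.49103123e+02],
       [ 1.29287726e-01,  9.57002518e-01, -2.59674534e-01,
        -2.56151823e+02],
       [ 3.39695700e-02,  2.57444233e-01,  9.65695881e-01,
        -4.65161269e+02],
       [ 0.00000000e+00,  0.00000000e+00,  0.00000000e+00,
         1.00000000e+00]])} [305.56624562 174.79888602] [483.30520896 232.57267501 174.90669992]
```

View pics/w1.png

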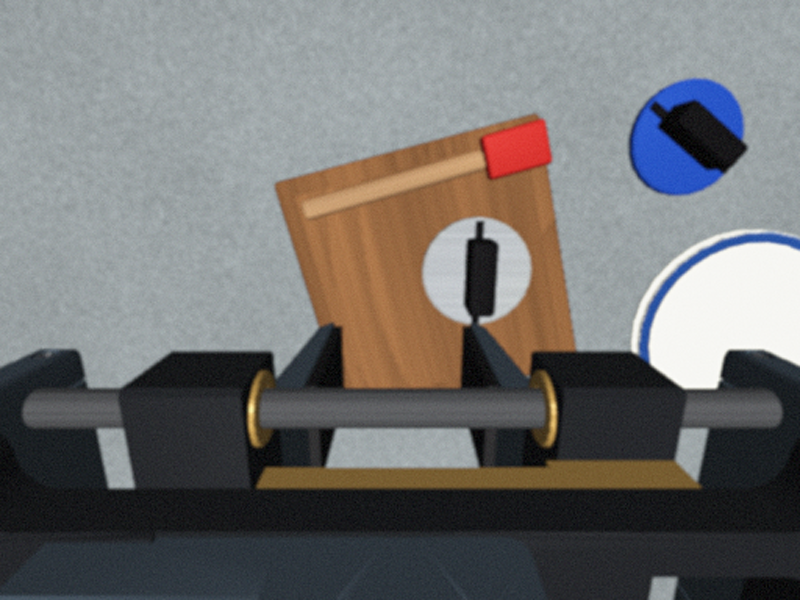

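The wrist picture shows the steel lid on the board with flange centre near (477,271), ridge ends (480,223) and (475,325); prediction agrees within 2 px.

```bash
python3 - <<'E'
from h import *
m=env.camera_model("wrist");s=lambda x,y:((x+.5)/1.5625-.5,(y+.5)/1.5625-.5)
c=w(m,*s(477,271),52);a=w(m,*s(480,223),54);b=w(m,*s(475,325),54)
st=env.state();p=st["ee_pos"];y=np.radians(st["ee_rot"][2])
print(c,(a+b)/2,ang(b,a),np.linalg.norm(a-b),p,st["ee_rot"])
for q in (c,np.array([544,230,52])):
    d=(q-p)[:2];print("slide x,y units",d@[np.cos(y),np.sin(y)]/30,d@[np.sin(y),-np.cos(y)]/30)
E
```

```text
[541.27016747 232.36639953  52.        ] [540.97851244 229.13347647  54.        ] 82.20738367090071 80.89154250970923 [483.30520896 232.57267501 174.90669992] [-1.79925135e+02  3.68361719e-02  8.24005129e+01]
slide x,y units 0.2487086062807779 1.9161038568405337
slide x,y units 0.18255523250444566 2.016730727557906
```

```bash
python3 -m jog '{"jaw":[50,50,50,50,50,50,50,50,50,50],"slide":[[0.1,0.97,0],[0.1,0.97,0],[0,0,0.9],[0,0,0.9],[0,0,0.9],[0,0,0.6],[0,0,0.4],[0,0,0.24],[0,0,0],[0,0,0]],"spin":[0,0,0,0,0,0,0,0,0,0]}'
python3 -m jog '{"jaw":[15,15,15,15,15,15,15,15],"slide":[[0,0,0],[0,0,0],[0,0,0],[0,0,0],[0,0,0],[0,0,0],[0,0,0],[0,0,0]],"spin":[0,0,0,0,0,0,0,0]}' 40
```

```text
time_s: 3.95
ee_pos: [541.5, 231.9, 58.4]
ee_rot: [179.9, -0.0, 82.5]
force: [-0.1, 0.7, -0.8]
gripper_width: 49.8
gripper_force: 0.0
time_s: 4.75
ee_pos: [541.1, 231.5, 57.5]
ee_rot: [-180.0, -0.0, 82.5]
force: [-0.0, -0.1, -0.4]
gripper_width: 14.9
gripper_force: 0.0
```

The jaws closed to 14.9 with no force, so nothing was gripped. Looking.

```bash
python3 - <<'E'
from h import *
import cv2
out=[]
for n in ["wrist","scene"]:
    m=env.camera_model(n);f=env.grab_frame(n)[:,:,::-1];print(n,px(m,[544,230,52]))
    if n=="scene": f=f[130:230,230:340]; f=cv2.resize(f,(330,300),interpolation=cv2.INTER_CUBIC)
    else: f=cv2.resize(f,(400,300))
    out.append(f)
m=env.camera_model("wrist")
cv2.imwrite("pics/w2.png",np.hstack(out))
E
```

```text
wrist [262.06265673 211.63070929]
scene [287.03403396 179.79717709]
```

View pics/w2.png

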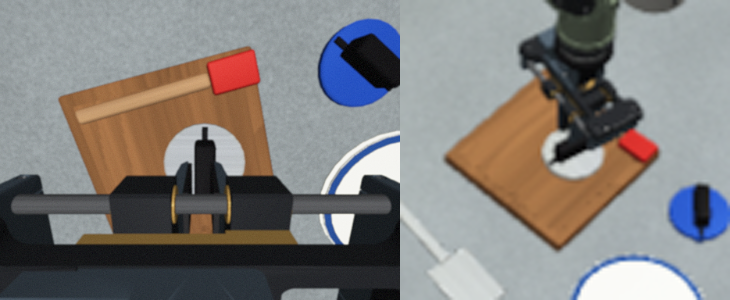

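The fingers look to stand either side of the bar, centred on it; close further and see whether they stop.

```bash
python3 -m jog '{"jaw":[0,0,0,0,0,0],"slide":[[0,0,0],[0,0,0],[0,0,0],[0,0,0],[0,0,0],[0,0,0]],"spin":[0,0,0,0,0,0]}' 40
python3 - <<'E'
from h import *
import cv2
m=env.camera_model("wrist");f=env.grab_frame("wrist")[110:310,130:400,::-1]
cv2.imwrite("pics/w3.png",cv2.resize(f,(800,593),interpolation=cv2.INTER_CUBIC))
E
```

```text
time_s: 5.45
ee_pos: [541.1, 231.5, 57.6]
ee_rot: [180.0, -0.0, 82.5]
force: [-0.8, 0.5, -0.2]
gripper_width: 0.3
gripper_force: 0.0
```

View pics/w3.png

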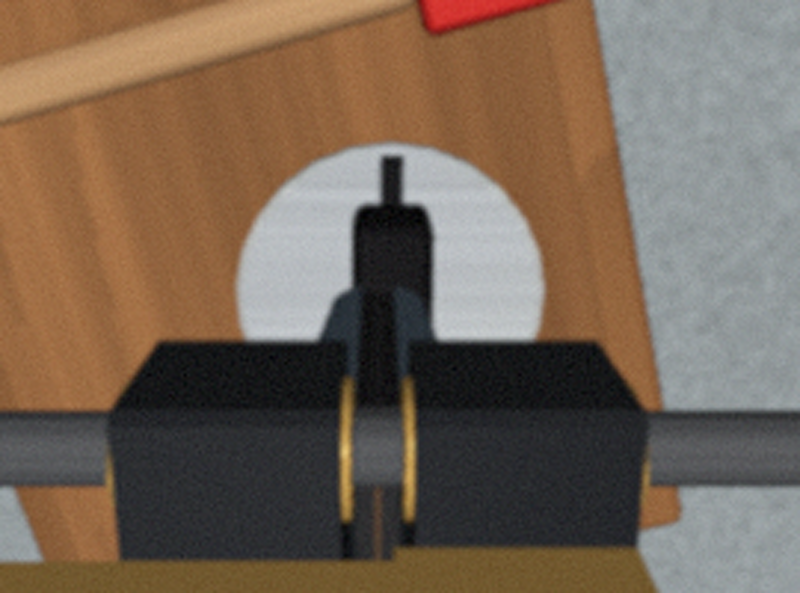

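The shut fingers seem to be in front of/above the bar rather than around it. I'll check against the projected TCP from the side view.

```bash
python3 - <<'E'
from h import *
import cv2
m=env.camera_model("scene");f=env.grab_frame("scene")[:,:,::-1]
p=env.state()["ee_pos"];u0,v0=255,130
c=cv2.resize(f[v0:v0+60,u0:u0+80],(800,600),interpolation=cv2.INTER_CUBIC)
for q,col in((p,(0,0,255)),(p+[0,0,19],(0,255,0)),(p+[0,0,79],(255,0,0)),(np.array([544,230,80.]),(255,255,0))):
    u,v=(px(m,q)-[u0,v0]+.5)*10;cv2.circle(c,(int(u),int(v)),5,col,2);print(u,v)
cv2.imwrite("pics/s3.png",c)
E
```

```text
324.1821351026181 489.0182949185666
327.09838736167853 462.8474444913087
336.6589773943457 377.0493894828954
329.6644948628415 464.4870218591771
```

View pics/s3.png

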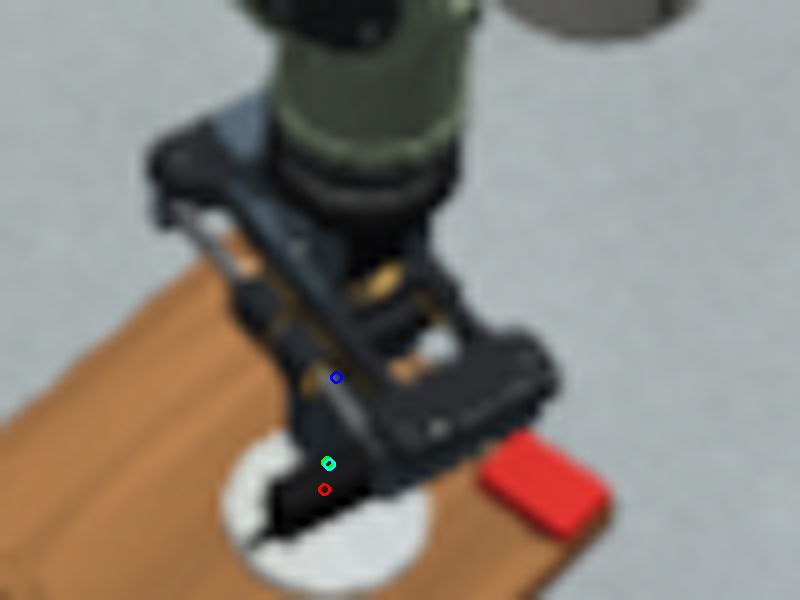

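Fingertips appear to end above the bar, i.e. well above the reported TCP. I'll open and descend gently, watching force for the flange.

```bash
python3 -m jog '{"jaw":[50,50,50,50,50,50,50],"slide":[[0,0,0],[0,0,0],[0,0,0],[0,0,0],[0,0,0.08],[0,0,0.08],[0,0,0]],"spin":[0,0,0,0,0,0,0]}' 40
python3 -m jog '{"jaw":[50,50,50],"slide":[[0,0,0.06],[0,0,0.06],[0,0,0]],"spin":[0,0,0]}'
```

```text
time_s: 6.25
ee_pos: [540.7, 231.4, 52.2]
ee_rot: [-179.9, 0.0, 82.5]
force: [-0.1, 0.4, -0.4]
gripper_width: 49.6
gripper_force: 0.0
time_s: 6.55
ee_pos: [540.9, 231.5, 48.8]
ee_rot: [-180.0, 0.0, 82.5]
force: [0.5, -0.4, 0.1]
gripper_width: 50.1
gripper_force: 0.0
```

```bash
python3 -m jog '{"jaw":[50,50,50,50],"slide":[[0,0,0.1],[0,0,0.1],[0,0,0.1],[0,0,0]],"spin":[0,0,0,0]}'
python3 -m jog '{"jaw":[50,50,50],"slide":[[0,0,0.1],[0,0,0.1],[0,0,0]],"spin":[0,0,0]}'
```

```text
time_s: 6.95
ee_pos: [540.6, 231.4, 39.5]
ee_rot: [-179.9, 0.0, 82.5]
force: [0.0, 0.7, -0.2]
gripper_width: 50.3
gripper_force: 0.0
time_s: 7.25
ee_pos: [540.7, 231.4, 33.6]
ee_rot: [-180.0, 0.0, 82.5]
force: [-0.1, 0.2, -0.0]
gripper_width: 50.0
gripper_force: 0.0
```

```bash
python3 -m jog '{"jaw":[14,14,14,14,14,14],"slide":[[0,0,0],[0,0,0],[0,0,0],[0,0,0],[0,0,0],[0,0,0]],"spin":[0,0,0,0,0,0]}' 40
```

```text
time_s: 7.85
ee_pos: [541.9, 231.7, 34.6]
ee_rot: [179.9, -0.0, 82.5]
force: [1.7, 0.5, 1.0]
gripper_width: 19.3
gripper_force: 39.9
```

Gripped at 19.3 mm with 40 N. The reference stands: the lid's underside is (TCP z − 12.6). Lift and carry.

```bash
python3 -m jog '{"jaw":[14,14,14,14,14,14,14,14,14,14],"slide":[[0,0,-0.1],[0,0,-0.3],[0,0,-0.5],[0,0,-0.5],[0,0,-0.5],[0,0,-0.5],[0,0,-0.5],[0,0,-0.5],[0,0,-0.5],[0,0,-0.5]],"spin":[0,0,0,0,0,0,0,0,0,0]}'
python3 -m jog '{"jaw":[14,14,14,14,14,14,14,14,14,14],"slide":[[-0.5,0.1,0],[-0.9,0.1,0],[-1,0.1,0],[-1,0.2,0],[-1,0.2,0],[-1,0.2,0],[-1,0.2,0],[-1,0.2,0],[-1,0.1,0],[-1,0.1,0]],"spin":[0,0,0,0,0,0,0,0,0,0]}'
python3 -m jog '{"jaw":[14,14,14,14,14,14,14,14,14,14],"slide":[[-1,0.1,0],[-1,0.1,0],[-1,0.1,0],[-1,0.1,0],[-1,0.2,0],[-1,0.2,0],[-1,0.2,0],[-1,0.2,0],[-1,0.1,0],[-0.9,0.1,0]],"spin":[0,0,0,0,0,0,0,0,0,0]}'
python3 -m jog '{"jaw":[14,14,14,14,14,14,14,14,14],"slide":[[-0.4,0,0],[0,0,0],[0,0,0],[0,0,0],[0,0,0],[0,0,0],[0,0,0],[0,0,0],[0,0,0]],"spin":[0,-0.9,-0.97,-0.97,-0.97,-1,-1,-1,0]}'
```

```text
time_s: 8.85
ee_pos: [540.3, 231.3, 166.9]
ee_rot: [-179.9, 0.0, 82.5]
force: [0.3, -0.2, -2.2]
gripper_width: 19.2
gripper_force: 39.9
time_s: 9.85
ee_pos: [547.3, -56.1, 165.2]
ee_rot: [-179.9, 0.0, 82.5]
force: [-0.2, -0.6, -2.3]
gripper_width: 19.4
gripper_force: 39.9
time_s: 10.85
ee_pos: [549.9, -355.7, 164.9]
ee_rot: [-179.8, -0.0, 82.5]
force: [0.0, 0.3, -2.7]
gripper_width: 19.3
gripper_force: 39.9
time_s: 11.75
ee_pos: [549.3, -365.0, 165.5]
ee_rot: [-180.0, -0.1, 137.0]
force: [0.3, -0.4, -1.9]
gripper_width: 19.8
gripper_force: 39.9
```

```bash
python3 - <<'E'
from h import *
import cv2,pickle
m=env.camera_model("wrist");st=env.state();f=env.grab_frame("wrist")[:,:,::-1]
pickle.dump((m,st),open("w4.pkl","wb"))
print(px(m,[468.5,-290,130]),st["ee_pos"],st["ee_rot"])
cv2.imwrite("pics/raw_w4.png",f);cv2.imwrite("pics/w4.png",cv2.resize(f[40:310,80:440],(800,600),interpolation=cv2.INTER_CUBIC))
E
```

```text
[257.38279849  71.67125338] [ 549.31717688 -365.03721408  165.53615673] [-1.79997030e+02 -1.20637703e-01  1.36986529e+02]
```

View pics/w4.png

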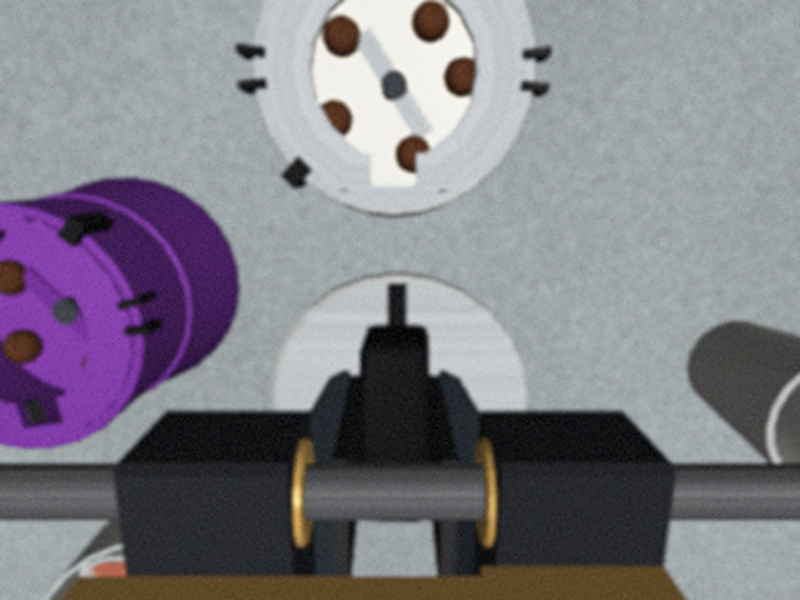

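Picture: grinder at top with lock pairs at (251,68) and (536,70), notch at (394,170); in-hand lid's flange front edge (400,273), ridge (397,285), square in the grasp.

```bash
python3 - <<'E'
from h import *
import pickle
np.set_printoptions(precision=2,suppress=True)
m,st=pickle.load(open("w4.pkl","rb"));p=st["ee_pos"];yw=np.radians(st["ee_rot"][2])
tx=np.array([np.cos(yw),np.sin(yw)]);ty=np.array([np.sin(yw),-np.cos(yw)])
s=lambda x,y:(80+x/2.222-.5,40+y/2.222-.5)
a=w(m,*s(251,68),130);b=w(m,*s(536,70),130);g=((a+b)/2)[:2]
print("lock pairs",a,b,"len",np.linalg.norm(a-b),"c",g,"notch ang",ang(a,b)+90)
r=w(m,*s(397,214),130)[:2]; print("from rim edge",r+53*tx)
n=w(m,*s(394,186),130)[:2]; print("from notch end",n+41.5*tx, "notch dir",np.degrees(np.arctan2(*(n-g)[::-1])))
T=m["camera_from_world"];print("cam",-T[:3,:3].T@T[:3,3])
for zf in (183,178,188):
    e=w(m,*s(400,273),zf)[:2];l=e-43*tx
    L=w(m,*s(273,400),zf);R=w(m,*s(527,400),zf)
    print(zf,"lid in tool",(l-p[:2])@tx,(l-p[:2])@ty,"w",np.linalg.norm(L-R),"move x,y mm",(g-l)@tx,(g-l)@ty)
i=w(m,*s(397,285),185);j=w(m,*s(397,325),185);print("ridge ang",ang(j,i),"yaw",st["ee_rot"][2])
E
```

```text
lock pairs [ 431.35 -328.    130.  ] [ 503.55 -251.75  130.  ] len 105.00346940309561 c [ 467.45 -289.88] notch ang 136.56398924238496
from rim edge [ 467.92 -288.57]
from notch end [ 467.78 -290.02] notch dir -42.85135810935025
cam [ 495.3  -315.43  373.81]
183 lid in tool 0.7233367644392398 1.121115314758037 w 84.05616040317268 move x,y mm 110.40706227827458 -2.0113452556790357
178 lid in tool -0.05250515713746235 1.1655867470055068 w 86.25873892571731 move x,y mm 111.1829041998513 -2.0558166879265003
188 lid in tool 1.4991786860159808 1.0766438825106088 w 81.85358188062793 move x,y mm 109.63122035669784 -1.9668738234316048
ridge ang 136.99653677032452 yaw 136.98652902634004
```

```bash
python3 -m jog '{"jaw":[14,14,14,14,14,14,14,14],"slide":[[0.6,-0.01,0],[0.8,-0.02,0],[0.9,-0.02,0],[0.8,-0.01,0],[0.58,-0.01,0],[0,0,0],[0,0,0],[0,0,0]],"spin":[0,0,0,0,0,0,0,0]}'
python3 -m jog '{"jaw":[14,14,14,14,14,14,14],"slide":[[0,0,0.2],[0,0,0.3],[0,0,0.2],[0,0,0.1],[0,0,0],[0,0,0],[0,0,0]],"spin":[0,0,0,0,0,0,0]}'
```

```text
time_s: 12.6
ee_pos: [468.8, -292.6, 166.2]
ee_rot: [180.0, 0.0, 136.9]
force: [-0.0, 0.2, -2.3]
gripper_width: 19.7
gripper_force: 39.9
time_s: 13.3
ee_pos: [468.3, -292.2, 142.4]
ee_rot: [180.0, 0.0, 137.0]
force: [0.8, 0.6, -2.2]
gripper_width: 19.4
gripper_force: 39.9
```

```bash
python3 -m jog '{"jaw":[14,14,14,14,14,14],"slide":[[0.05,0,0],[0,0,0.1],[0,0,0.1],[0,0,0.05],[0,0,0],[0,0,0]],"spin":[0,0,0,0,0,0]}'
python3 -m jog '{"jaw":[14,14,14],"slide":[[0,0,0.06],[0,0,0.06],[0,0,0]],"spin":[0,0,0]}'
```

```text
time_s: 13.9
ee_pos: [467.0, -291.0, 134.5]
ee_rot: [180.0, -0.0, 137.0]
force: [-0.4, 0.1, -1.7]
gripper_width: 19.7
gripper_force: 39.9
time_s: 14.2
ee_pos: [466.8, -290.9, 130.7]
ee_rot: [-180.0, -0.0, 137.0]
force: [0.8, -0.3, -2.0]
gripper_width: 19.6
gripper_force: 39.9
```

```bash
python3 -m jog '{"jaw":[14,14,14,14],"slide":[[0,0,0.08],[0,0,0.08],[0,0,0.06],[0,0,0]],"spin":[0,0,0,0]}'
python3 -m jog '{"jaw":[14,14,14],"slide":[[0,0,0.05],[0,0,0.05],[0,0,0]],"spin":[0,0,0]}'
```

```text
time_s: 14.6
ee_pos: [466.8, -290.8, 124.0]
ee_rot: [-180.0, -0.0, 137.0]
force: [0.4, 0.4, -2.1]
gripper_width: 19.4
gripper_force: 39.9
time_s: 14.9
ee_pos: [467.1, -291.0, 121.4]
ee_rot: [180.0, 0.0, 137.0]
force: [-0.1, 0.3, -2.3]
gripper_width: 19.4
gripper_force: 39.9
```

```bash
python3 -m jog '{"jaw":[14,14,14],"slide":[[0,0,0.03],[0,0,0.03],[0,0,0]],"spin":[0,0,0]}'
python3 -m jog '{"jaw":[14,14,14],"slide":[[0,0,0.03],[0,0,0.03],[0,0,0]],"spin":[0,0,0]}'
```

```text
time_s: 15.2
ee_pos: [467.3, -291.0, 120.9]
ee_rot: [180.0, 0.1, 137.0]
force: [-0.2, 2.1, 4.5]
gripper_width: 19.5
gripper_force: 39.7
time_s: 15.5
ee_pos: [467.9, -290.6, 120.0]
ee_rot: [179.9, 0.1, 137.0]
force: [-1.2, 4.0, 9.1]
gripper_width: 19.4
gripper_force: 39.9
```

Seated at TCP z 120.6, exactly as predicted. Ease the press slightly, then twist clockwise.

```bash
python3 -m jog '{"jaw":[14,14,14,14,14,14,14],"slide":[[0,0,-0.03],[0,0,0],[0,0,0],[0,0,0],[0,0,0],[0,0,0],[0,0,0]],"spin":[0,0.4,0.6,0.6,0.6,0.3,0]}' 50
python3 -c "
from workcell import env;s=env.state();print(s['torque'],s['force'],s['ee_rot'],s['ee_pos'])"
```

```text
time_s: 16.2
ee_pos: [469.5, -291.8, 120.3]
ee_rot: [179.8, 0.3, 117.0]
force: [4.5, 0.5, 5.4]
gripper_width: 19.4
gripper_force: 49.9
[-0.02115674 -0.67526978  0.12278951] [4.50244362 0.51495262 5.38922976] [179.76870168   0.27409855 117.01112572] [ 469.54291759 -291.8495903   120.3475513 ]
```

```bash
python3 -m jog '{"jaw":[14,14,14],"slide":[[-0.045,0.05,0],[0,0,0],[0,0,0]],"spin":[0,0,0]}'
python3 -c "
from workcell import env;s=env.state();print(s['torque'],s['force'],s['ee_rot'],s['ee_pos'])"
```

```text
time_s: 16.5
ee_pos: [469.6, -291.8, 120.1]
ee_rot: [179.9, 0.1, 117.1]
force: [-0.1, 1.5, 7.4]
gripper_width: 19.5
gripper_force: 49.9
[0.05271476 0.1226634  0.07044365] [-0.06682998  1.53093113  7.35110926] [1.79929589e+02 1.04252644e-01 1.17053575e+02] [ 469.64931924 -291.81584476  120.12925955]
```

```bash
python3 -m jog '{"jaw":[14,14,14,14,14,14,14,14],"slide":[[0,0,0],[0,0,0],[0,0,0],[0,0,0],[0,0,0],[0,0,0],[0,0,0],[0,0,0]],"spin":[0.3,0.6,0.6,0.6,0.6,0.5,0,0]}'
python3 - <<'E'
from h import *
import cv2,pickle
s=env.state();print(s['torque'],s['force'],s['ee_rot'],s['ee_pos'])
m=env.camera_model("wrist");f=env.grab_frame("wrist")[:,:,::-1]
pickle.dump((m,s),open("w5.pkl","wb"))
cv2.imwrite("pics/w5.png",cv2.resize(f[100:280,140:380],(800,600),interpolation=cv2.INTER_CUBIC))
E
```

```text
time_s: 17.3
ee_pos: [470.3, -291.6, 120.2]
ee_rot: [179.8, 0.1, 91.4]
force: [2.4, 1.9, 6.7]
gripper_width: 19.7
gripper_force: 49.9
[ 0.2409963  -0.10190168  0.04493422] [2.40234062 1.85772697 6.70425498] [1.79812464e+02 5.30044797e-02 9.14440754e+01] [ 470.29702681 -291.64940293  120.21558086]
```

View pics/w5.png

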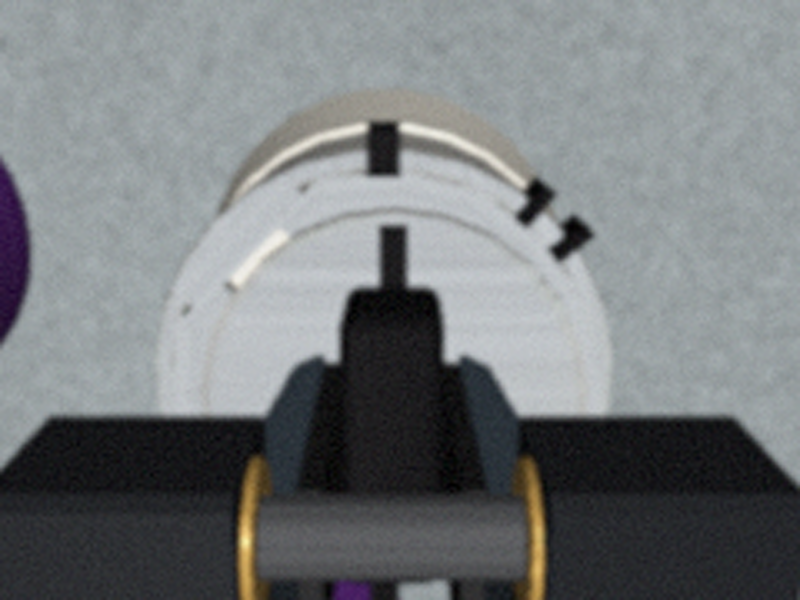

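The picture shows the lid seated; flange ridge at (393,258) nearly in line with the broad run rib at (383,148), lock pair at (537,200)/(572,238).

```bash
python3 - <<'E'
from h import *
import pickle
m,st=pickle.load(open("w5.pkl","rb"));p=st["ee_pos"];yw=np.radians(st["ee_rot"][2]);tx=np.array([np.cos(yw),np.sin(yw)])
s=lambda x,y:(140+x/3.3333-.5,100+y/3.3333-.5)
rib=w(m,*s(383,125),130);rb2=w(m,*s(383,172),130)
n1=w(m,*s(233,287),130);n2=w(m,*s(288,234),130)
a=w(m,*s(537,200),130);b=w(m,*s(572,238),130)
i=w(m,*s(393,228),140);j=w(m,*s(393,288),140);print("ridge",ang(j,i),i,j,"rib",ang(rb2,rib),rib,rb2)
for c in (p,np.array([467.5,-289.8,0]),np.array([469.5,-290,0])):
    print(c[:2],"rib",ang(c,rib),"lock",ang(c,(a+b)/2),"notch",ang(c,(n1+n2)/2),"radius",np.linalg.norm((rib-c)[:2]),"ridge",ang(c,i))
print(p,st["ee_rot"])
E
python3 -m jog '{"jaw":[14,14],"slide":[[0,0,0],[0,0,0]],"spin":[0,0]}'
python3 -c "
from workcell import env;s=env.state();print(s['torque'],s['force'],s['ee_rot'])"
```

```text
ridge 91.41727068776342 [ 468.53201407 -251.93885349  140.        ] [ 468.84855837 -264.73312994  140.        ] rib 91.25519658317633 [ 465.95643354 -231.6930037   130.        ] [ 466.17373413 -241.61050588  130.        ]
[ 470.29702681 -291.64940293] rib 94.14075147311222 lock 50.60149334258784 notch 135.70791614781973 radius 60.11331431541948 ridge 92.54494755994547
[ 467.5 -289.8] rib 91.52165927262533 lock 47.00374465511433 notch 134.797130523838 radius 58.127494496526914 ridge 88.43862592279693
[ 469.5 -290. ] rib 93.47783287705744 lock 48.7675292080287 notch 136.57645698187505 radius 58.41457592768356 ridge 91.45685457713114
[ 470.29702681 -291.64940293  120.21558086] [1.79812464e+02 5.30044797e-02 9.14440754e+01]
time_s: 17.55
ee_pos: [470.3, -291.6, 120.2]
ee_rot: [179.8, 0.0, 91.4]
force: [3.0, 2.4, 7.3]
gripper_width: 19.6
gripper_force: 49.9
[ 0.20568234 -0.16209185  0.1178866 ] [2.97171532 2.36677324 7.31139442] [1.79814044e+02 4.88284707e-02 9.14427658e+01]
```

```bash
python3 -m jog '{"jaw":[14,14,14,14,14,14],"slide":[[0.02,0.03,0],[0,0,0],[0,0,0],[0,0,0],[0,0,0],[0,0,0]],"spin":[0,0.14,0.14,0,0,0]}'
python3 - <<'E'
from h import *
import cv2
s=env.state();t=[]
for k in range(6):
    f=env.grab_frame("wrist");t.append(env.state()["torque"][2])
s=env.state();print(np.mean(t),s['torque'],s['force'],s['ee_rot'],s['ee_pos'],s['time_s'])
cv2.imwrite("pics/w6.png",cv2.resize(f[100:280,140:380,::-1],(800,600),interpolation=cv2.INTER_CUBIC))
E
```

```text
time_s: 18.15
ee_pos: [470.3, -291.6, 120.1]
ee_rot: [179.9, 0.1, 89.3]
force: [-0.6, -0.7, 6.5]
gripper_width: 19.2
gripper_force: 49.9
0.36913901720875497 [-0.08537582  0.18641831  0.36638869] [-0.07339271 -0.11141005  7.56069443] [1.79912280e+02 1.16439379e-01 8.92772463e+01] [ 470.30896849 -291.65604921  120.12613507] 18.45
```

View pics/w6.png

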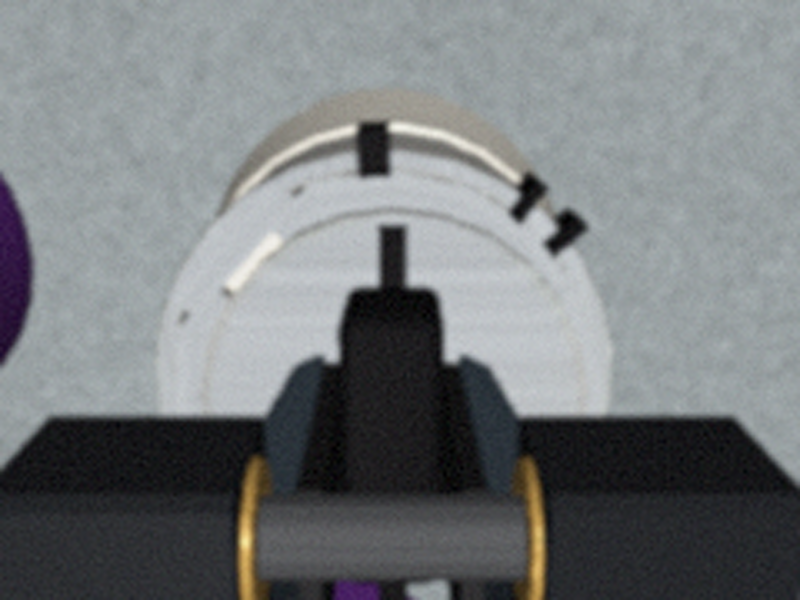

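The lid is seated, and the ridge (393,258) is about 2° past the run rib (373,148), the 0.80–0.85 rad window. The grip is holding, so I'm handing in.

```bash
python3 -c "
from workcell import env;print(env.job_done())"
```

```text
the job is handed in; nothing more can be done
None
```

I seated the lid in the grinder mouth, twisted it clockwise about 0.825 rad to the run rib by measured angle, and handed in while still gripping it at 18.5 s; the verdict was not shown, and the last twist torque (0.37 N m) was above the roughly 0.13 N m the spring alone should give.

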